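Roll a milling jar up its gutter and close the keeper

ROBOT

A 6-joint arm with a two-finger parallel gripper is mounted at the origin on a cart in front of the work surface, level with it; the furniture and walls round the work are solid. World frame = base frame: x ahead of the robot, y to its left, z up, the work surface at z = 0. Lengths are in m, angles in rad, forces in N, time in s.
With the tool pointing down it reaches from about 0.425 to 0.95 m from the base axis. Payload 3.5 kg.
Tool frame: the origin (TCP) lies between the finger pads; the fingertips stand 19 mm ahead of it and the grasp point (between the pads) is the TCP; y points along the fingers, z is the direction in which the jaws open and shut, and the axes are right-handed (so a half turn about y gives the same grasp; the last joint's range is limited). The gripper opens to 85 mm and grips with 20 to 120 N. Pads are 22 mm wide; open, the fingers measure 114 mm over their backs; the gripper's body (76 mm by 85 mm) begins 54 mm behind the grasp point. The pads swing forward as they close: fully open they stand 13 mm farther back than shut.
Start: joints at [1.033, 0.286, 1.577, -0, 1.279, -0.15], TCP at [0.255, 0.625, 0.25] pointing down, gripper open.
Joint ranges: [-2.77, 2.77], [-0.9, 2.22], [0.21, 2.48], [-1.53, 4.67], [0.24, 2.81], [-2.84, 2.84]. Speed limits (rad/s): [2.79, 2.79, 3.14, 3.14, 3.14, 3.14].

INTERFACE

Orientations are given as a unit quaternion [x, y, z, w].
In Python, from plant import get_state, read_camera, camera_model, sign_off gives the robot as it stands.
- The arm moves only by the tool carry_out, never from a script. Its argument "moves" is a list of rows, each a list of 7 numbers: the turn, a rotation vector about the tool's x, y, z in rad, then the shift along the tool's x, y, z in m, then the closure, from -1 (fully open) to 1 (shut). In form: [[wx, wy, wz, dx, dy, dz, jaw], ...]. A call has 1 to 10 rows; each row shifts and turns the commanded pose from where the row before left it, along the tool's axes as they then stand; what a row does not reach is not made up. A row lasts 1/8 s, in which the tool goes at most 62.5 mm and 10.7 degrees, less where a joint would pass 70% of its speed; a pose out of reach is approached as far as the arm can. A call is refused whole if a number of a shift passes 0.0625 or a number of a turn 0.188, either way. A call with a gripper value outside its range is refused whole. The fingers move at their own pace and stop on an object; "squeeze" is the grip in N (left out, the last holds). Time passes only in rows, so rows that do not move let the fingers close. It gives the time, the measured TCP pose, the force and the opening at its end, in the units of the state.
- get_state(): the state, without advancing time (a new reading comes with each control period).
- read_camera(name): name is "scene" or "side" or "wrist"; returns the picture (420x560x3 uint8, blue, green, red); there is no depth.
- camera_model(name): a dict with "camera_matrix" (3x3 intrinsics, pixels), "pose" (4x4, takes a point from camera to world coordinates). Camera axes: x right, y down, z forward; pixel columns grow to the right and rows downward; lengths in m; the calibration is good to about 2 mm. A picture is of the moment at which its call begins: read the wrist's pose just before it. camera_model takes no time and is no camera call; for the wrist camera it gives the pose at the moment of the call.
- sign_off(): hands the job in, once; it reports no verdict.
The state is a dict: "time": time; "qpos": joint angles; "dq": joint speeds; "joint_efforts": joint torques, N m; "eef_pos": TCP position; "tcp_rot": TCP orientation; "contact_force": force on the tool from outside, world axes, zero at the start; "wrist_torque": the same for the moment, N m; "opening": opening from 0.0 (shut) to 1.0 (fully open).
Only numpy, scipy, OpenCV 4.12 (cv2) and the standard library are available. Lean on these libraries where they do the work, as an engineer would, in place of code of your own. Each camera call takes 0.05 s, during which the arm holds its last target. There are 200 camera calls.

TASK

With a fingertip, gently push the steel milling jar that lies in the sloped gutter: roll it up the slope and over the upper ridge until it sits in its seat by the end plate and cannot roll back. Then push the swinging keeper arm fully across the gutter behind the jar. Only push, never grip or lift the jar, and leave the small red-capped bottle and the round cup beside the gutter where they stand.

Things in the scene. Friction and masses are not known exactly. Their poses are not given: they have to be found in the camera images.
- jar: milling jar: a closed plain steel cylinder, 44 mm in diameter, 60 mm long, about 0.25 kg, lying across the gutter. Origin at its centre; y is the cylinder's axis (it turns about y as it rolls). It starts near the low end, resting against the lower ridge, centre at about gutter x = -83 mm; let go between the ridges it rolls back down.
- gutter: fixed sloped aluminium gutter on a stand, 65 mm wide inside, 71 outside, smooth. Origin on the channel floor at mid width, 45 mm above the worktop; x uphill along the floor (8 degree slope), y across, z square to the floor. Floor from x = -130 mm (low end, open, nothing beyond it) to 116; side walls rise 12 mm; end plate 30 mm high, face at x = 110 mm.
- low_ridge (a point): crest of the lower round ridge, 3 mm high, that crosses the gutter's floor at gutter x = -95 mm and holds the jar at the start.
- seat (a point): centre of the jar when seated (gutter x = 86.5 mm, z = 22 mm, play 2 mm), between the end plate and the upper ridge. The upper ridge, round and 3 mm high, crosses the floor at gutter x = 73 mm; once the jar's centre is some 3 mm past it, the jar drops into the seat by itself.
- keeper_hinge (a point): foot of the keeper's hinge pin, which stands square to the gutter's floor just outside one side wall, at gutter x = 56 mm, y = -42 mm, z = 0.
- keeper (a joint): keeper arm's angle. 0: along the gutter outside the wall, pointing downhill from the pin; grows as it swings in; pi/2 (hard stop): right across behind the seated jar, pointing to gutter +y; negative: swung outward. Starts at -0.4 to 0, stays where left, moves at about 1 N. A steel bar 8 mm thick, reaching 78 mm from the pin, 16 to 32 mm above the floor's plane.
- keeper_tip (a point): middle of the short upright black peg (10 mm in diameter, 8 mm high) on the keeper arm, 72 mm from the hinge pin and 36 mm above the plane of the gutter's floor.
- vial: small glass sample bottle with a red screw cap, 35 mm in diameter, 80 mm tall, standing beside the gutter; leave it standing where it is. Origin at the centre of its underside.
- cup: low round aluminium powder cup, 55 mm in diameter, 14 mm tall, beside the gutter; leave it where it is. Origin at the centre of its underside.
Not all that is in view belongs to the job. What is shaped like the jar but green or purple is not meant.

How it is judged:
By the outcome, as a careful person would: the job done as asked, in the order asked, and still so for the second after the job is handed in, with the robot touching nothing.
It also fails if it takes over 59 s, if anything falls off the work surface, if the arm or the gripper's body presses on something with over 40 N, if the wrist force passes 120 N, or if a joint passes its speed limit or range.

## Working session

There is one attempt and no reset: what is moved stays moved. The work goes in short steps, Python scripts to look and compute and a tool call to move; the robot and the scene stay as the last step left them, time stands still between calls to the robot, and variables do not carry over. Pictures are saved under pics/ and viewed, about 8 in all and at most 12, crops included, and the job is handed in when it is done.

Besides the shell and the picture viewer there is one more tool, called by a JSON object that holds its "fn" and its "kwargs". carry_out: Moves the arm, as the interface text tells. Its arguments: {"type":"object","properties":{"moves":{"type":"array","items":{"type":"array","items":{"type":"number"}}},"squeeze":{"type":"number"}},"required":["moves"]}

```bash
mkdir -p pics; python3 - <<'E'
from plant import *
import cv2,json
print(get_state())
for n in ("scene","side"):
    cv2.imwrite(f"pics/{n}0.png",read_camera(n)); m=camera_model(n); print(n,m)
E
```

```text
{'time': 0.0, 'qpos': array([ 1.03303346e+00,  2.87199770e-01,  1.57817723e+00,  1.84049393e-05,
        1.27859265e+00, -1.49969600e-01]), 'dq': array([-0.00098412,  0.00053335, -0.00281394,  0.00028217, -0.00341502,
       -0.00075852]), 'joint_efforts': array([-7.45625075e-04, -4.05989277e+01, -2.92620331e+01, -1.13786580e-04,
        5.80940410e-03,  5.25858141e-06]), 'eef_pos': array([0.25488252, 0.6243688 , 0.24892426]), 'tcp_rot': array([ 0.69464446, -0.13653907,  0.1359607 , -0.69306627]), 'contact_force': array([-0.94669751,  0.24855438, -0.42251224]), 'wrist_torque': array([-0.01754025,  0.03894269, -0.04649324]), 'opening': 1.0002665600806286}
scene {'camera_matrix': array([[444.33121047,   0.        , 283.71182435],
       [  0.        , 444.33121047, 201.85131266],
       [  0.        ,   0.        ,   1.        ]]), 'pose': array([[ 0.84448675, -0.33936547,  0.41433465,  0.02354241],
       [-0.5354553 , -0.51853023,  0.66664385, -1.09451394],
       [-0.01139086, -0.78482958, -0.61960695,  0.90097645],
       [ 0.        ,  0.        ,  0.        ,  1.        ]])}
side {'camera_matrix': array([[449.38011453,   0.        , 268.85462623],
       [  0.        , 449.38011453, 201.00075553],
       [  0.        ,   0.        ,   1.        ]]), 'pose': array([[-0.99972158,  0.02240408,  0.00740459,  0.59395955],
       [ 0.00670222,  0.57049969, -0.82127047,  0.78390131],
       [-0.02262413, -0.82099218, -0.57049101,  0.77565137],
       [ 0.        ,  0.        ,  0.        ,  1.        ]])}
```

View pics/scene0.png

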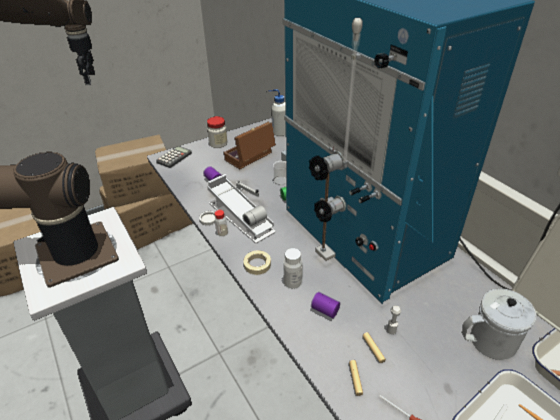

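View pics/side0.png

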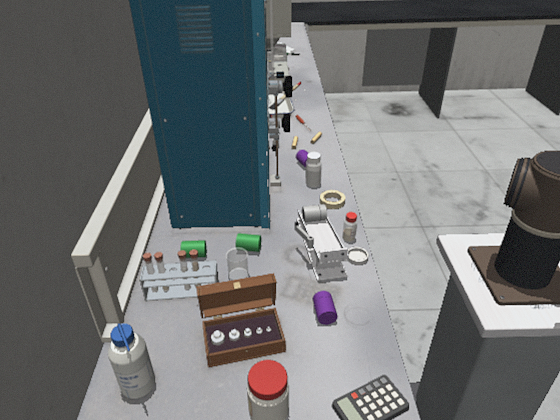

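The scene view shows the steel jar at about (256,214) in the gutter, the vial at (221,222), the cup at (208,217) and the keeper near (248,187). In the side view the jar is at (315,213), the vial at (350,226) and the cup at (357,255). The purple cylinders at (325,305) and (212,174) and the green ones are decoys. Next I'll enlarge the gutter in both views to confirm.

```bash
python3 - <<'E'
import cv2,numpy as np
a=cv2.imread("pics/scene0.png")[165:245,190:290]; b=cv2.imread("pics/side0.png")[195:290,275:385]
a=cv2.resize(a,None,fx=8,fy=7.5,interpolation=cv2.INTER_CUBIC)[:, :]
cv2.imwrite("pics/c1.png",cv2.resize(cv2.imread("pics/scene0.png")[170:245,190:290],(800,600),interpolation=cv2.INTER_CUBIC))
cv2.imwrite("pics/c2.png",cv2.resize(cv2.imread("pics/side0.png")[195:285,270:390],(800,600),interpolation=cv2.INTER_CUBIC))
E
```

```text
(no output)
```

View pics/c1.png

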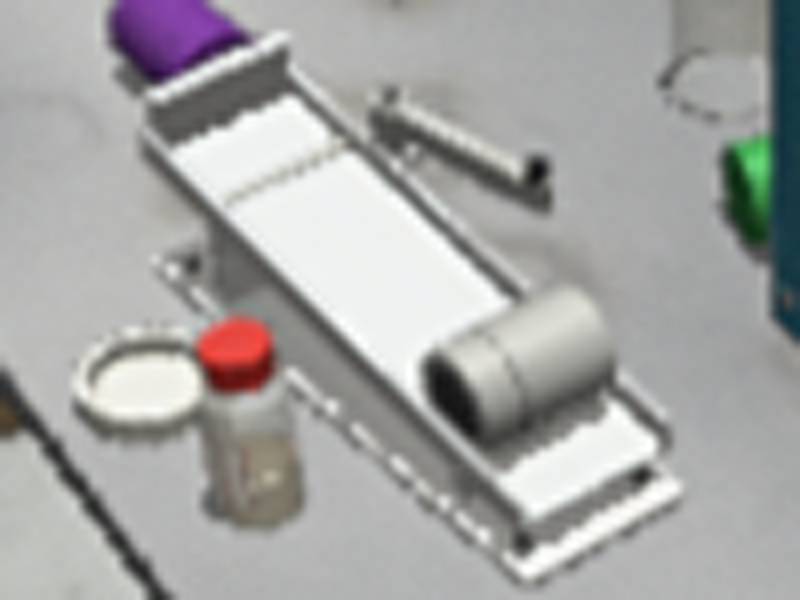

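View pics/c2.png

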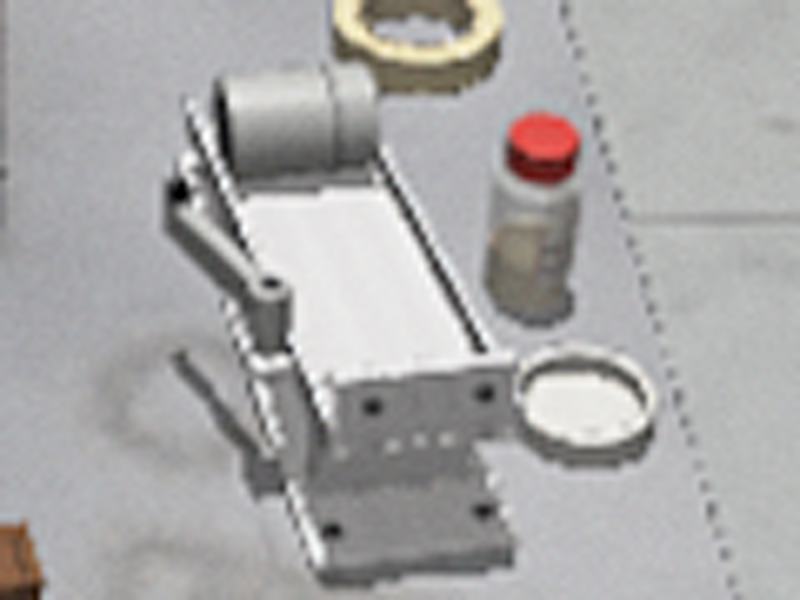

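```bash
cat > h.py <<'E'
import numpy as np, cv2
from scipy.optimize import least_squares
from scipy.spatial.transform import Rotation as R
from plant import *
def Rg(yaw): return (R.from_euler('z',yaw)*R.from_euler('y',-np.radians(8))).as_matrix()
def proj(m,P):
    T=np.linalg.inv(m['pose']); p=(T[:3,:3]@np.atleast_2d(P).T).T+T[:3,3]
    q=p@m['camera_matrix'].T; return q[:,:2]/q[:,2:]
def ray(m,px,z):
    d=m['pose'][:3,:3]@np.linalg.inv(m['camera_matrix'])@[*px,1]; c=m['pose'][:3,3]
    return c+d*(z-c[2])/d[2]
E
python3 - <<'E'
from h import *
S=camera_model('scene');D=camera_model('side')
sc=lambda u,v:(190+u/8-.5,170+v/8-.5); sd=lambda u,v:(270+u/6.667-.5,195+v/6.667-.5)
obs=[(S,sc(150,97),(110,35.5,30)),(S,sc(288,38),(113,-35.5,30)),(S,sc(228,200),(73,32.5,2)),(S,sc(348,143),(73,-32.5,2)),
(S,sc(527,517),(-130,34,0)),(S,sc(665,447),(-130,-33,0)),(S,sc(670,432),(-130,-35,12)),
(D,sd(325,380),(116,-35.5,30)),(D,sd(514,353),(116,35.5,30)),
(S,sc(540,165),'k'),(D,sd(178,187),'k'),(S,sc(388,96),(56,-42,34)),(D,sd(270,283),(56,-42,34))]
def f(p):
    r=[]
    for m,px,g in obs:
        if g=='k': t=p[3]; g=(56-72*np.cos(t),-42+72*np.sin(t),40)
        P=np.r_[p[:2],.045]+Rg(p[2])@(np.array(g)/1000.)
        r+=list(proj(m,P)[0]-px)
    return r
s=least_squares(f,[.5,.3,1.57,-.2],loss='soft_l1'); print(s.x,np.round(np.reshape(f(s.x),(-1,2)),1).tolist())
p=s.x
np.save('g.npy',p)
for n,g in dict(jar=(-83,0,22),seat=(86.5,0,22),hinge=(56,-42,0),peg=(56-72*np.cos(p[3]),-42+72*np.sin(p[3]),36),low=(-130,0,0),end=(116,0,30)).items():
    print(n,np.r_[p[:2],.045]+Rg(p[2])@(np.array(g)/1000.))
print('vial',ray(S,sc(235,353),.08),ray(D,sd(543,140),.078)); print('cup',ray(S,sc(140,380),.014),ray(D,sd(587,400),.014))
print('purple',ray(S,sc(180,30),.025),'jar sc',ray(S,sc(520,360),.0555))
E
```

```text
[ 0.47064206 -0.10866174  1.70460718 -0.27669753] [[0.2, 0.7], [1.2, -0.9], [-1.9, 0.6], [0.2, -0.4], [-0.5, 1.2], [0.2, -0.0], [0.4, -1.2], [0.0, 0.2], [1.8, 0.8], [0.2, -0.3], [0.1, -0.8], [0.8, -0.1], [-0.2, 0.1]]
jar [ 0.48201597 -0.19315369  0.05523453]
seat [ 0.45962273 -0.02680372  0.07882437]
hinge [ 0.50486826 -0.04809916  0.05279369]
peg [ 0.53418019 -0.11841469  0.07880403]
low [ 0.48781682 -0.23624579  0.0269075 ]
end [0.45587391 0.00104461 0.09085212]
vial [ 0.38614577 -0.15490792  0.08      ] [ 0.39143614 -0.14648455  0.078     ]
cup [ 0.37724364 -0.07400643  0.014     ] [ 0.38196203 -0.06758475  0.014     ]
purple [0.48664108 0.11994765 0.025     ] jar sc [ 0.48393255 -0.188533    0.0555    ]
```

```bash
python3 - <<'E'
from h import *
S=camera_model('scene');D=camera_model('side')
M=R.from_quat(get_state()['tcp_rot']).as_matrix(); print(M.round(4))
p=np.load('g.npy'); print('uphill az',p[2]); u=np.array([np.cos(p[2]),np.sin(p[2]),0]); v=np.array([-u[1],u[0],0])
for nm,t in (('x',M[:,0]),('z',M[:,2])): print(nm,np.degrees(np.arctan2(t[1],t[0])),' uphill',np.degrees(p[2]))
print('furnace base',ray(D,(268,228),0),ray(D,(172,228),0),ray(S,(385,303),0)[:2],ray(S,(288,238),0)[:2], 'rodfoot',ray(S,(325,258),0)[:2],ray(D,(275,188),0)[:2])
def tri(a,b):
    f=lambda P:np.r_[proj(S,P)[0]-a,proj(D,P)[0]-b]; return least_squares(f,[.5,-.2,.2]).x
print('knobs',tri((315,168),(288,87)),tri((322,210),(288,120)))
E
```

```text
[[ 9.257e-01 -1.100e-03  3.782e-01]
 [-3.782e-01 -1.900e-03  9.257e-01]
 [-3.000e-04 -1.000e+00 -2.200e-03]]
uphill az 1.7046071819316893
x -22.21979446599  uphill 97.66679725237468
z 67.78024763120027  uphill 97.66679725237468
furnace base [ 0.60729048 -0.20104313  0.        ] [ 0.8767779  -0.21059028  0.        ] [ 0.61933043 -0.6146499 ] [ 0.54400869 -0.27825635] rodfoot [ 0.58667834 -0.40441046] [ 0.5841549  -0.40383642]
knobs [ 0.54009827 -0.4072898   0.32545569] [ 0.54204824 -0.43583838  0.21645922]
```

{"fn": "carry_out", "kwargs": {"moves": [[0, 0.175, 0, 0, 0, 0, 1], [0, 0.175, 0, 0, 0, 0, 1], [0, 0.175, 0, 0, 0, 0, 1], [0, 0.175, 0, 0, 0, 0, 1], [0, 0.175, 0, 0, 0, 0, 1], [0, 0.174, 0, 0, 0, 0, 1]], "squeeze": 40}}

```text
time: 0.85
eef_pos: [0.255, 0.6246, 0.2495]
tcp_rot: [0.532, -0.467, 0.467, -0.531]
contact_force: [0.5, 0.2, -0.4]
opening: 0.002
```

{"fn": "carry_out", "kwargs": {"moves": [[0, 0, 0, 0.056, 0, 0.023, 1], [0, 0, 0, 0.056, 0, 0.023, 1], [0, 0, 0, 0.056, 0, 0.023, 1], [0, 0, 0, 0.056, 0, 0.023, 1], [0, 0, 0, 0.056, 0, 0.023, 1], [0, 0, 0, 0.056, 0, 0.023, 1], [0, 0, 0, 0.056, 0, 0.023, 1], [0, 0, 0, 0.056, 0, 0.023, 1]]}}

```text
time: 1.85
eef_pos: [0.4978, 0.2036, 0.25]
tcp_rot: [0.532, -0.465, 0.465, -0.532]
contact_force: [0.4, 0.3, -0.4]
opening: -0.001
```

{"fn": "carry_out", "kwargs": {"moves": [[0, 0, 0, 0.054, 0, -0.0085, 1], [0, 0, 0, 0.054, 0, -0.0085, 1], [0, 0, 0, 0.054, 0, -0.0085, 1], [0, 0, 0, 0.054, 0, -0.0085, 1], [0, 0, 0, 0.054, 0, -0.0085, 1], [0, 0, 0, 0.054, 0, -0.0085, 1], [0, 0, 0, 0.054, 0, -0.0085, 1], [0, 0, 0, 0.054, 0, -0.0085, 1], [0, 0, 0, 0, 0.05, 0, 1], [0, 0, 0, 0, 0.05, 0, 1]]}}

```text
time: 3.1
eef_pos: [0.4877, -0.2329, 0.1494]
tcp_rot: [-0.532, 0.465, -0.466, 0.532]
contact_force: [0.3, -0.5, -1.0]
opening: 0.003
```

{"fn": "carry_out", "kwargs": {"moves": [[0, 0, 0, 0, 0.02, 0, 1], [0, 0, 0, 0, 0, 0, 1]]}}

```text
time: 3.35
eef_pos: [0.4861, -0.2307, 0.1277]
tcp_rot: [0.532, -0.467, 0.463, -0.532]
contact_force: [0.1, -0.5, 0.1]
opening: 0.002
```

```bash
python3 - <<'E'
from h import *
S=camera_model('scene');D=camera_model('side')
st=get_state();print(st['eef_pos'],st['time'],st['qpos'].round(2))
M=R.from_quat(st['tcp_rot']).as_matrix(); print(M.round(3)); tip=st['eef_pos']+M[:,1]*.019
a=read_camera('scene');b=read_camera('side')
p=np.load('g.npy');low=np.r_[p[:2],.045]+Rg(p[2])@[-.13,0,0]
print('tip sc',proj(S,tip),'sd',proj(D,tip), 'wrist cams', camera_model('wrist')['pose'][:3,3])
i=np.hstack([cv2.resize(a[150:250,210:290],(400,500),interpolation=2),cv2.resize(b[145:245,290:370],(400,500),interpolation=2)])
cv2.imwrite('pics/p1.png',i)
E
```

```text
[ 0.48614804 -0.2307051   0.1277101 ] 3.35 [-0.63  0.13  2.   -0.    1.02 -0.77]
[[ 0.133 -0.005  0.991]
 [-0.991  0.003  0.133]
 [-0.004 -1.    -0.004]]
tip sc [[261.4844042  207.81394239]] sd [[311.89203463 188.52972135]] wrist cams [ 0.47695084 -0.15327272  0.25484618]
```

View pics/p1.png

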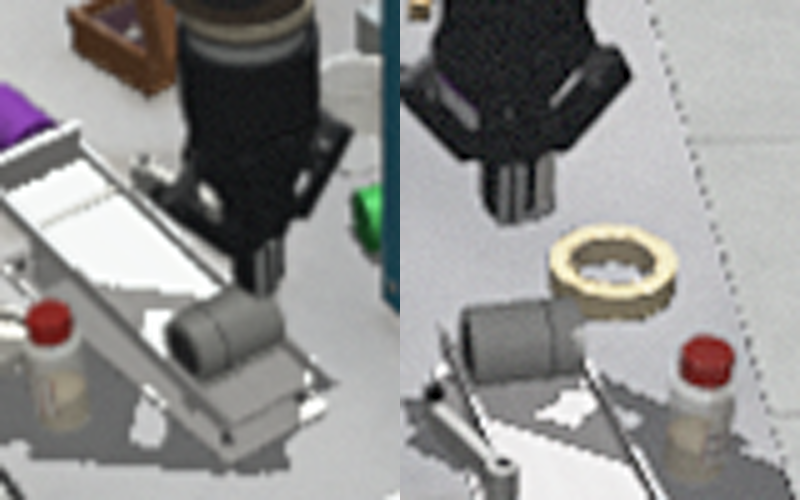

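{"fn": "carry_out", "kwargs": {"moves": [[0, 0, 0, 0.007, 0, 0, 1], [0, 0, 0, 0, 0.03, 0, 1], [0, 0, 0, 0, 0.025, 0, 1], [0, 0, 0, 0, 0.01, 0, 1], [0, 0, 0, 0, 0, 0, 1]]}}

```text
time: 4.08
eef_pos: [0.4889, -0.239, 0.0656]
tcp_rot: [0.532, -0.465, 0.465, -0.532]
contact_force: [-0.0, 0.3, 0.0]
opening: 0.004
```

{"fn": "carry_out", "kwargs": {"moves": [[0, 0, 0, -0.006, -0.0008, 0, 1], [0, 0, 0, -0.006, -0.0008, 0, 1], [0, 0, 0, -0.006, -0.0008, 0, 1], [0, 0, 0, -0.006, -0.0008, 0, 1], [0, 0, 0, -0.006, -0.0009, 0, 1], [0, 0, 0, -0.006, -0.0009, 0, 1], [0, 0, 0, -0.006, -0.0009, 0, 1], [0, 0, 0, -0.006, -0.0009, 0, 1], [0, 0, 0, -0.006, -0.0009, 0, 1], [0, 0, 0, -0.006, -0.0009, 0, 1]]}}

```text
time: 5.32
eef_pos: [0.4806, -0.1788, 0.074]
tcp_rot: [0.532, -0.465, 0.465, -0.532]
contact_force: [-0.5, -1.1, 0.8]
opening: 0.0
```

{"fn": "carry_out", "kwargs": {"moves": [[0, 0, 0, -0.006, -0.0008, 0, 1], [0, 0, 0, -0.006, -0.0008, 0, 1], [0, 0, 0, -0.006, -0.0008, 0, 1], [0, 0, 0, -0.006, -0.0008, 0, 1], [0, 0, 0, -0.006, -0.0009, 0, 1], [0, 0, 0, -0.006, -0.0009, 0, 1], [0, 0, 0, -0.006, -0.0009, 0, 1], [0, 0, 0, -0.006, -0.0009, 0, 1], [0, 0, 0, -0.006, -0.0009, 0, 1], [0, 0, 0, -0.006, -0.0009, 0, 1]]}}

```text
time: 6.58
eef_pos: [0.4726, -0.1193, 0.0826]
tcp_rot: [0.532, -0.465, 0.465, -0.532]
contact_force: [-0.2, -1.2, 0.1]
opening: 0.003
```

```bash
cat >> h.py <<'E'
def where():
    p=np.load('g.npy'); st=get_state(); M=R.from_quat(st['tcp_rot']).as_matrix()
    g=Rg(p[2]).T@(st['eef_pos']+M[:,1]*.019-np.r_[p[:2],.045]); print(st['time'],'tip gutter mm',(g*1000).round(1),'F gutter',(Rg(p[2]).T@st['contact_force']).round(1))
def pair(f,sw=(185,150),dw=(290,165)):
    a=read_camera('scene');b=read_camera('side')
    cv2.imwrite(f,np.hstack([cv2.resize(i[y:y+100,x:x+80],(400,500),interpolation=2) for i,(x,y) in ((a,sw),(b,dw))]))
E
python3 - <<'E'
from h import *
where(); pair('pics/p2.png',(210,150),(290,190))
E
```

```text
6.575 tip gutter mm [-8.1 -0.5 19.9] F gutter [-1.1  0.3  0.2]
```

View pics/p2.png

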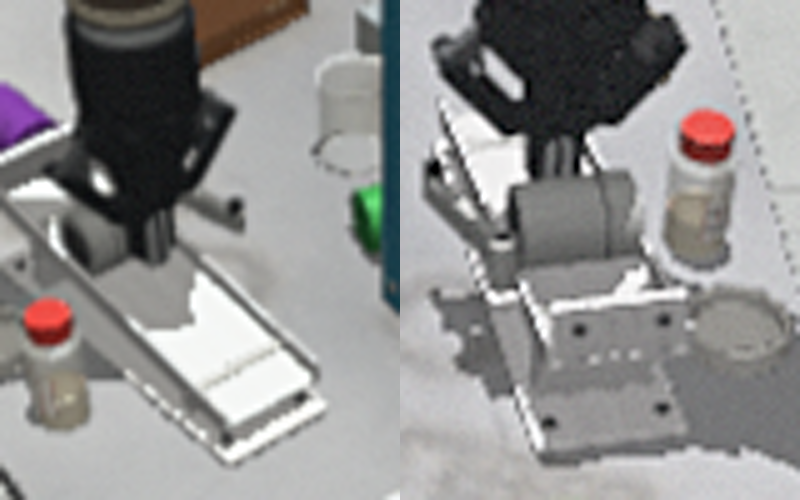

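The jar is rolling squarely ahead of the finger: it shows at about (228,200) in the scene view and (405,233) in the side view. The vial and cup are untouched.

{"fn": "carry_out", "kwargs": {"moves": [[0, 0, 0, -0.006, -0.0008, 0, 1], [0, 0, 0, -0.006, -0.0008, 0, 1], [0, 0, 0, -0.006, -0.0008, 0, 1], [0, 0, 0, -0.006, -0.0008, 0, 1], [0, 0, 0, -0.006, -0.0009, 0, 1], [0, 0, 0, -0.006, -0.0009, 0, 1], [0, 0, 0, -0.006, -0.0009, 0, 1], [0, 0, 0, -0.003, -0.0004, 0, 1], [0, 0, 0, -0.003, -0.0004, 0, 1]]}}

```text
time: 7.8
eef_pos: [0.4659, -0.0716, 0.089]
tcp_rot: [-0.532, 0.466, -0.465, 0.532]
contact_force: [0.0, -1.5, 1.3]
opening: -0.002
```

{"fn": "carry_out", "kwargs": {"moves": [[0, 0, 0, -0.002, -0.0003, 0, 1], [0, 0, 0, -0.002, -0.0003, 0, 1], [0, 0, 0, -0.002, -0.0003, 0, 1], [0, 0, 0, -0.002, -0.0003, 0, 1], [0, 0, 0, -0.001, 0, 0, 1], [0, 0, 0, 0, 0, 0, 1]]}}

```text
time: 8.55
eef_pos: [0.465, -0.0632, 0.0904]
tcp_rot: [-0.532, 0.465, -0.465, 0.532]
contact_force: [-0.1, 0.4, 0.0]
opening: 0.001
```

```bash
python3 - <<'E'
from h import *
where(); pair('pics/p3.png',(200,140),(290,190))
p=np.load('g.npy')
for x in (75,86.5):
  P=[np.r_[p[:2],.045]+Rg(p[2])@(np.array([x,y,22])/1000.) for y in(-30,30)]
  print(x,((proj(camera_model('scene'),P)-[200,140])*5).round(),((proj(camera_model('side'),P)-[290,190])*5+[400,0]).round())
E
```

```text
8.55 tip gutter mm [49.  -0.5 19.8] F gutter [ 0.4  0.1 -0. ]
75 [[161. 212.]
 [ 81. 249.]] [[532. 274.]
 [655. 261.]]
86.5 [[150. 202.]
 [ 71. 238.]] [[538. 287.]
 [662. 274.]]
```

View pics/p3.png

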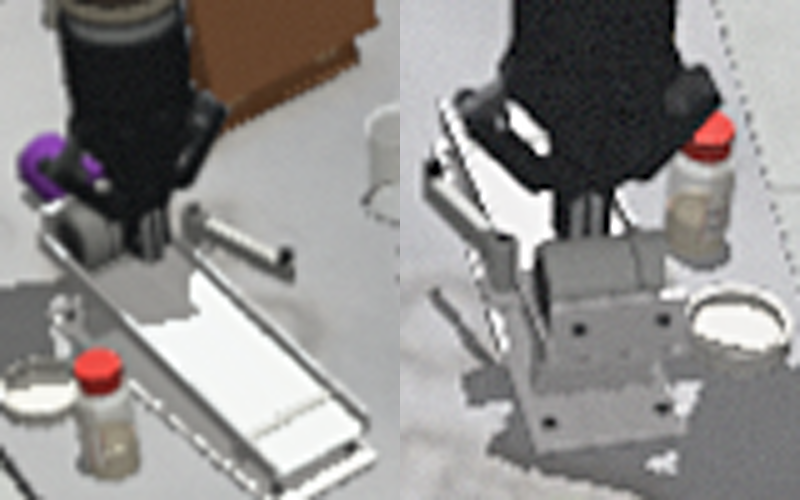

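Contact force dropped to zero at the end, so the jar seems to have fallen into its seat. I'll retreat slowly, rise and move over outside the keeper, then check.

{"fn": "carry_out", "kwargs": {"moves": [[0, 0, 0, 0.003, 0.0004, 0, 1], [0, 0, 0, 0.006, 0.0008, 0, 1], [0, 0, 0, 0.008, 0.0011, 0, 1], [0, 0, 0, 0.008, 0.0011, 0, 1], [0, 0, 0, 0, -0.03, 0, 1], [0, 0, 0, 0, -0.03, 0, 1], [0, 0, 0, 0.015, 0, 0.045, 1], [0, 0, 0, 0.015, 0, 0.045, 1], [0, 0, 0, 0, 0, 0, 1]]}}

```text
time: 9.78
eef_pos: [0.5638, -0.107, 0.1469]
tcp_rot: [-0.532, 0.465, -0.466, 0.532]
contact_force: [0.2, 0.6, -0.3]
opening: 0.002
```

```bash
python3 - <<'E'
from h import *
where(); pair('pics/p4.png',(200,140),(290,190))
S=camera_model('scene');D=camera_model('side')
print('beaker',ray(S,(279,181),0),ray(D,(237,275),0),'green',ray(D,(248,243),.02))
f=lambda P:np.r_[proj(S,P)[0]-(279,165),proj(D,P)[0]-(237,255)]
print('beaker top guess',least_squares(f,[.5,0,.05]).x)
E
```

```text
9.775 tip gutter mm [  0.8 -92.6  83.6] F gutter [ 0.5 -0.3 -0.4]
beaker [ 6.75017363e-01 -1.72576687e-02  1.11022302e-16] [ 0.68425082 -0.01788332  0.        ] green [ 0.65932255 -0.11452684  0.02      ]
beaker top guess [ 0.67911228 -0.01636677  0.06578144]
```

View pics/p4.png

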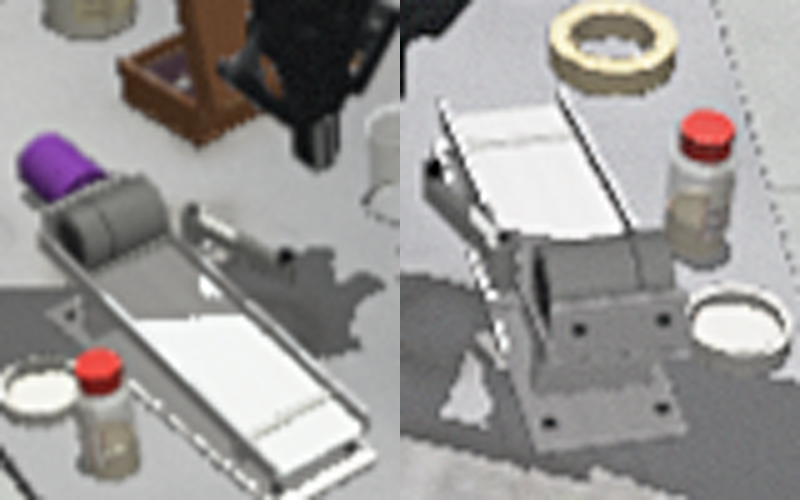

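The jar stays seated by the end plate (scene crop (110,220)) with the finger away. The keeper is still outside, and the vial and cup are unmoved. Next is the descent outside the keeper, then the arc.

{"fn": "carry_out", "kwargs": {"moves": [[0, 0, 0, 0, 0.04, 0, 1], [0, 0, 0, 0, 0.0215, 0, 1], [0, 0, 0, 0, 0, 0, 1]]}}

```text
time: 10.25
eef_pos: [0.5588, -0.105, 0.0833]
tcp_rot: [0.533, -0.467, 0.464, -0.532]
contact_force: [0.8, -0.5, -0.1]
opening: 0.0
```

```bash
python3 - <<'E'
from h import *
where()
t=np.r_[-.28,np.linspace(-.1,1.57,14)]
g=np.c_[56-55*np.cos(t)-4*np.sin(t)-11,-42+55*np.sin(t)-4*np.cos(t)-14.5]
d=np.diff(np.r_[[[-7.8,-92.6]],g],axis=0)/1000
for a,b in zip(t,d): print(round(a,2),(-.990*b[0]).round(4),(-.139*b[0]).round(4),(-b[1]).round(4))
E
```

```text
10.25 tip gutter mm [ -5.3 -87.7  20.2] F gutter [-0.6 -0.7  0. ]
-0.28 -0.001 -0.0001 -0.0171
-0.1 0.0025 0.0004 -0.0096
0.03 0.0008 0.0001 -0.007
0.16 -0.0001 -0.0 -0.0071
0.29 -0.001 -0.0001 -0.007
0.41 -0.0019 -0.0003 -0.0068
0.54 -0.0028 -0.0004 -0.0065
0.67 -0.0036 -0.0005 -0.0061
0.8 -0.0043 -0.0006 -0.0056
0.93 -0.005 -0.0007 -0.005
1.06 -0.0056 -0.0008 -0.0043
1.18 -0.0061 -0.0009 -0.0035
1.31 -0.0065 -0.0009 -0.0027
1.44 -0.0068 -0.0009 -0.0019
1.57 -0.0069 -0.001 -0.001
```

{"fn": "carry_out", "kwargs": {"moves": [[0, 0, 0, 0.0015, 0, -0.006, 1], [0, 0, 0, 0, 0, -0.006, 1], [0, 0, 0, 0.0025, 0.0004, -0.0096, 1], [0, 0, 0, 0.0008, 0.0001, -0.007, 1], [0, 0, 0, 0, 0, -0.007, 1], [0, 0, 0, -0.001, -0.0001, -0.007, 1], [0, 0, 0, 0, 0, 0, 1]]}}

```text
time: 11.12
eef_pos: [0.519, -0.115, 0.0849]
tcp_rot: [0.532, -0.466, 0.465, -0.532]
contact_force: [-0.2, -0.3, 1.1]
opening: -0.003
```

```bash
python3 - <<'E'
from h import *
where(); pair('pics/p5.png',(200,140),(290,190))
E
```

```text
11.125 tip gutter mm [ -9.7 -47.   22.5] F gutter [-0.1  0.2  1.1]
```

View pics/p5.png

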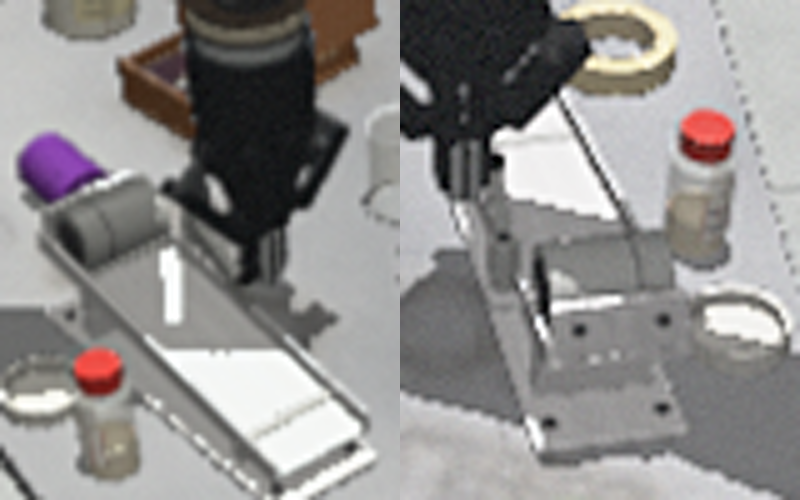

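The keeper is swinging in ahead of the finger (side crop, peg near (495,175)). The jar is still seated. I'll continue the arc.

{"fn": "carry_out", "kwargs": {"moves": [[0, 0, 0, -0.0019, -0.0003, -0.0068, 1], [0, 0, 0, -0.0028, -0.0004, -0.0065, 1], [0, 0, 0, -0.0036, -0.0005, -0.0061, 1], [0, 0, 0, -0.0043, -0.0006, -0.0056, 1], [0, 0, 0, -0.005, -0.0007, -0.005, 1], [0, 0, 0, -0.0056, -0.0008, -0.0043, 1], [0, 0, 0, -0.0061, -0.0009, -0.0035, 1], [0, 0, 0, -0.0065, -0.0009, -0.0027, 1], [0, 0, 0, 0, 0, 0, 1]]}}

```text
time: 12.35
eef_pos: [0.4741, -0.0841, 0.0899]
tcp_rot: [-0.532, 0.466, -0.465, 0.532]
contact_force: [0.9, -1.1, 0.3]
opening: -0.001
```

```bash
python3 -c "
from h import *
where()"
```

```text
12.35 tip gutter mm [27.3 -6.7 22.3] F gutter [-1.2 -0.7  0.5]
```

{"fn": "carry_out", "kwargs": {"moves": [[0, 0, 0, -0.005, -0.0007, -0.001, 1], [0, 0, 0, -0.005, -0.0007, -0.001, 1], [0, 0, 0, -0.002, -0.0003, 0, 1], [0, 0, 0, 0, 0, 0, 1]]}}

```text
time: 12.85
eef_pos: [0.4711, -0.0728, 0.0917]
tcp_rot: [-0.532, 0.466, -0.465, 0.533]
contact_force: [0.1, -0.9, -0.5]
opening: -0.0
```

{"fn": "carry_out", "kwargs": {"moves": [[0, 0, 0, -0.001, -0.0001, 0, 1], [0, 0, 0, 0, 0, 0, 1]]}}

```text
time: 13.1
eef_pos: [0.4712, -0.0726, 0.0918]
tcp_rot: [0.532, -0.465, 0.465, -0.532]
contact_force: [-0.6, -3.4, -2.3]
opening: -0.001
```

{"fn": "carry_out", "kwargs": {"moves": [[0, 0, 0, -0.001, -0.0001, 0, 1], [0, 0, 0, 0, 0, 0, 1]]}}

```text
time: 13.35
eef_pos: [0.4711, -0.0724, 0.0919]
tcp_rot: [0.533, -0.465, 0.466, -0.532]
contact_force: [-0.0, -6.8, -3.9]
opening: 0.001
```

```bash
python3 -c "
from h import *
where()"
```

```text
13.35 tip gutter mm [39.4 -5.3 22.6] F gutter [-7.2  0.9 -2.9]
```

The finger stops at gutter x 39.4 and the force climbs to 7 N without motion, so the keeper is on its hard stop. I'll retreat downhill, rise clear and check.

{"fn": "carry_out", "kwargs": {"moves": [[0, 0, 0, 0.005, 0.0007, 0, 1], [0, 0, 0, 0.01, 0.0014, 0, 1], [0, 0, 0, 0.015, 0.002, 0, 1], [0, 0, 0, 0, -0.04, 0, 1], [0, 0, 0, 0, -0.05, 0, 1], [0, 0, 0, 0.04, -0.04, 0, 1], [0, 0, 0, 0.05, 0, 0, 1], [0, 0, 0, 0.05, 0, 0, 1], [0, 0, 0, 0, 0, 0, 1]]}}

```text
time: 14.48
eef_pos: [0.4939, -0.2437, 0.2182]
tcp_rot: [-0.531, 0.466, -0.467, 0.531]
contact_force: [-0.0, 0.6, 0.4]
opening: -0.0
```

```bash
python3 - <<'E'
from h import *
where(); pair('pics/p6.png',(200,140),(290,190))
p=np.load('g.npy')
for d in (1.57,1.4):
  P=np.r_[p[:2],.045]+Rg(p[2])@(np.array([56-72*np.cos(d),-42+72*np.sin(d),40])/1000.)
  print(d,((proj(camera_model('scene'),P)-[200,140])*5).round(),((proj(camera_model('side'),P)-[290,190])*5+[400,0]).round())
E
```

```text
14.475 tip gutter mm [-114.1   -5.   171.8] F gutter [ 0.7 -0.1  0.4]
1.57 [[ 98. 245.]] [[645. 208.]]
1.4 [[111. 255.]] [[636. 196.]]
```

View pics/p6.png

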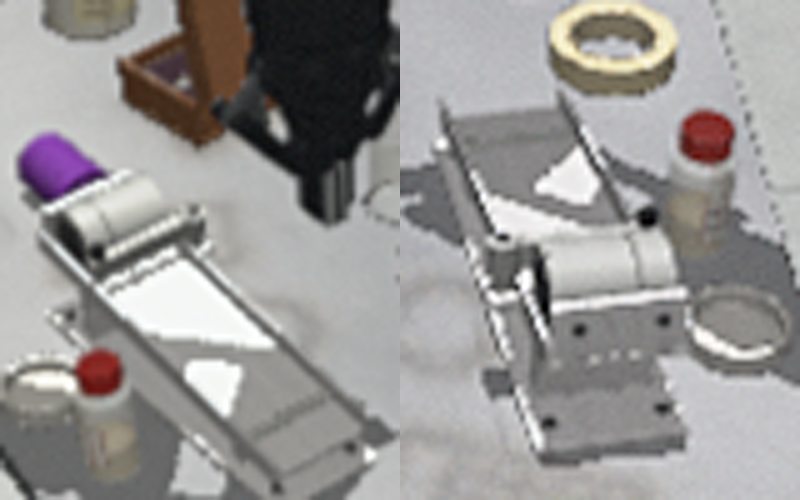

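The keeper lies right across behind the seated jar. Its peg is at crop (97,252) in the scene view and (648,215) in the side view, close to the positions predicted for pi/2. The vial and cup have not moved.

```bash
python3 -c "
from plant import *
print(sign_off())"
```

```text
the job is handed in; nothing more can be done
None
```

I rolled the jar up the gutter with the closed fingertips, over the upper ridge and into its seat. I then pushed the keeper round its arc until it lay fully across behind the jar, and handed the job in at about 14.5 s of robot time.

- **Jar:** the contact force dropped to zero as the jar fell into its seat. It stayed there in every picture after the finger left.
- **Keeper:** at the stop, the force rose to about 7 N with no further motion. The finger stopped at gutter x = 39.4 mm, where I had expected 41 mm; that is within the 2 mm calibration error. In the last picture the peg is within about 1.5 px of the spot predicted for pi/2, and clearly not at the spot for 1.4 rad.
- **Vial and cup:** both stand where they were in the last picture.
- **Robot:** at hand-in it was clear of everything, and no check failed.

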